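# Feed the nut mill and hold its dial at the third notch

## Task

Scoop walnuts out of the tray with the steel scoop, tip at least two of them into the mill's hopper without touching the nuts with the fingers, and lay the scoop back in the tray. Then turn the mill's spring-return dial clockwise past its first two notches to the third (1.2 rad) and keep holding it there: finish while still gripping the dial. Leave the egg cup, the salt shaker and the round tin where they stand.

Things in the scene. Friction and masses are not known exactly. Their poses are not given: they have to be found in the camera images.
- tray_floor (a point): White tray fixed to the worktop, 40 mm high, 90 mm wide, open on top. The point is the middle of its flat inner floor (196 mm in x, 82 in y), 4 mm above the worktop; x runs along it, away from the robot. The far wall is upright; at the near end (-x) the inner face slopes up and outward at 50 degrees. Five walnuts start in the nearer half; the scoop stands on the floor in the farther half.
- scoop: Loose steel scoop, 120 g, nearly all of it in the bowl; origin under the middle of its flat-bottomed bowl. Open mouth at -x (towards the robot at the start), handle at +x, z up. Bowl 76 mm long (lip 38 mm in -x, back 38 mm in +x of the origin), 70 mm wide, floor 2 mm, sides 30 mm high (15 near the lip), back 37 mm.
- scoop_grip (a point): A good place to grasp the scoop's dark wooden handle, half-way up it: 65 mm in +x of and 80 mm above the scoop's origin. The handle is a level bar along x, 75 mm long (from 27 mm in -x of this point to 47 mm in +x), 14 mm wide (y), 20 mm high, well above the tray's walls.
- scoop_bowl (a point): Middle of the scoop's bowl, 16 mm above the scoop's origin. The bowl is only 12 mm narrower than the inside of the tray, so walnuts cannot pass beside it: drawn along the tray floor up to the foot of the sloping near end it slips under them.
- hopper (a point): Middle of the inner floor, 57 mm above the worktop, of the square open hopper of the nut mill: 110 x 110 mm inside, 76 mm deep, walls 4 mm, rim 133 mm above the worktop. The mill is a white machine fixed to the worktop, 130 mm deep (x, away from the robot), 200 mm wide (y), hopper on its left (+y), dial on its right; its middle is 39 mm in -y of this point.
- dial_grip (a point): Where to grasp the dial: on its upright axis, 110 mm above the worktop, 100 mm in -y of the hopper's point. Its bar grip is 42 mm long (x), 12 mm wide (y), from 97 to 122 mm above the worktop, on a 48 mm round skirt; the deck round it is 90 mm high. The frame turns with the dial; at rest its axes are the mill's and the bar lies along x.
- dial (a joint): Turn of the dial in rad: 0 at rest, growing clockwise seen from above, stop at 1.4. Felt notches at 0.4, 0.8 and 1.2 (the third), shown by ever longer marks on the deck. A spring always turns it back to 0 when let go: about 0.04 N m at rest, 0.11 at the third notch, with about 0.025 of notch ripple.
- egg_cup: Cream egg cup, 47 mm across, 48 mm high, loose bystander (origin under its foot).
- salt_shaker: Salt shaker, 44 mm across, 90 mm high, loose bystander (origin under its foot).
- spice_tin: Round white tin, 65 mm across, 62 mm high, loose bystander (origin under its foot).
- walnut_0_c (a point): Centre of a walnut, a ball 28 mm across, 14 g, loose in the tray; it rolls.
- walnut_1_c (a point): Centre of a walnut, a ball 28 mm across, 14 g, loose in the tray; it rolls.
- walnut_2_c (a point): Centre of a walnut, a ball 28 mm across, 14 g, loose in the tray; it rolls.
- walnut_3_c (a point): Centre of a walnut, a ball 28 mm across, 14 g, loose in the tray; it rolls.
- walnut_4_c (a point): Centre of a walnut, a ball 28 mm across, 14 g, loose in the tray; it rolls.
Not all that is in view belongs to the job. Leave any pink look-alike of the part that bears walnut_2_c alone.

How it is judged:
By the outcome, as a careful person would: the job done as asked, in the order asked, and still so for the second after the job is handed in, while the arm keeps its last pose, push and grip.
It also fails if it takes over 72 s, if anything falls off the work surface, if the arm or the gripper's body presses on something with over 40 N, if the wrist force passes 120 N, or if a joint passes its speed limit or range.

## Robot

A 7-joint arm with a two-finger parallel gripper is mounted at the origin on a cart in front of the work surface, level with it; the furniture and walls round the work are solid. World frame = base frame: x ahead of the robot, y to its left, z up, the work surface at z = 0. Lengths are in m, angles in rad, forces in N, time in s.
With the tool pointing down it reaches from about 0.35 to 0.9 m from the base axis. Payload 8.1 kg.
Tool frame: the origin (TCP) lies at the very end of the fingers, on their centre line; the grasp point (between the pads) lies 19 mm behind it; z points along the fingers, y is the line along which they close (so a half turn about z gives the same grasp; the last joint's range is limited). The gripper opens to 85 mm and grips with 20 to 120 N. Pads are 22 mm wide; open, the fingers measure 114 mm over their backs; the gripper's body (76 mm by 85 mm) begins 54 mm behind the grasp point. The pads swing forward as they close: fully open they stand 13 mm farther back than shut.
Start: joints at [1.149, 0.434, 0.025, 1.573, -0.012, 1.134, -0.075], TCP at [0.196, -0.594, 0.231] pointing down, gripper open.
Joint ranges: [-2.62, 2.62], [-0.44, 2.09], [-1.27, 1.32], [0.08, 2.57], [-1.32, 4.46], [0.12, 2], [-2.74, 2.74]. Speed limits (rad/s): [2.22, 2.22, 3.01, 3.01, 3.14, 3.14, 3.14].

## Interface

Orientations are given as [roll, pitch, yaw] about the fixed x, y, z axes, in that order (R = Rz(yaw) Ry(pitch) Rx(roll)).
In Python, from plant import manip gives the robot as it stands.
- The arm moves only by the tool send_rows, never from a script. Its argument "targets" is a list of rows, each an object with "xyz": the shift along the tool's x, y, z in cm, a list of three; "dr": the turn, a rotation vector about the tool's x, y, z in degrees, a list of three. In form: [{"xyz": [tx, ty, tz], "dr": [rx, ry, rz]}, ...]. A call has 1 to 10 rows; each row shifts and turns the commanded pose from where the row before left it, along the tool's axes as they then stand; what a row does not reach is not made up. A row lasts 1/10 s, in which the tool goes at most 50 mm and 8.59 degrees, less where a joint would pass 70% of its speed; a pose out of reach is approached as far as the arm can. A call is refused whole if a number of a shift passes 5 or a number of a turn 8.59, either way. A call with a gripper value outside its range is refused whole. "fingers" is the finger opening in cm, from 0 to 8.54, set as the call begins (left out, the last holds). The fingers move at their own pace and stop on an object; the grip force is fixed at half the most. Time passes only in rows, so rows that do not move let the fingers close. It gives the time, the measured TCP pose, the force, the opening and the grip force at its end, in the units of the state.
- manip.get_obs(): the state, without advancing time (a new reading comes with each control period).
- manip.camera(name): name is "scene" or "top" or "wrist"; returns the picture (400x640x3 uint8, red, green, blue); there is no depth.
- manip.get_calibration(name): a dict with "mtx" (3x3 intrinsics, pixels), "extrinsics" (4x4, takes a point from world to camera coordinates); the wrist camera has in their place "tool_from_camera" (4x4, takes a point from camera to tool coordinates, whose origin is the TCP and whose axes are the flange's). Camera axes: x right, y up, looking along -z (the intrinsics and any distortion apply to the point x, -y, -z); pixel columns grow to the right and rows downward; lengths in m; the calibration is good to about 2 mm. The wrist camera is an equidistant fisheye: a pixel r from the principal point sees the ray r / f radians off the axis. A picture is of the moment at which its call begins: read the wrist's pose just before it. get_calibration takes no time and is no camera call.
- manip.job_done(): hands the job in; it is judged then, once.
Trained networks look in the newest picture that a camera, given by its name, has taken for a name from the list of things; names that differ only in an ending like _2 or _b are one class to them, and where a whole thing is asked for, a point or a joint stands for the part that bears it (a point fixed in the world has none). Each returns a list of dicts, best first, with "confidence" (0 to 1); they miss things now and then, are a little off and sometimes report something else, mostly with a low value. They report only what shows in the picture. A call takes as long as a camera call. They do not tell look-alikes from the thing itself.
- manip.silhouettes(camera, label): "region" (400x640 bool, what is visible of it) and "bbox" ([centre column, centre row, width, height] in pixels, round what is visible of it).
The state is a dict: "time_s": time; "joint_pos": joint angles; "dq": joint speeds; "tau": joint torques, N m; "ee_pos": TCP position; "eef_rot": TCP orientation; "contact_force": force on the tool from outside, world axes, zero at the start; "moment": the same for the moment, N m; "finger_gap": opening from 0.0 (shut) to 1.0 (fully open); "gripper_force": force on a finger pad.
Only numpy, scipy, OpenCV 4.12 (cv2) and the standard library are available. Lean on these libraries where they do the work, as an engineer would, in place of code of your own. Each camera call takes 0.05 s, during which the arm holds its last target. There are 200 camera calls.

## Working session

There is one attempt and no reset: what is moved stays moved. The work goes in short steps, Python scripts to look and compute and a tool call to move; the robot and the scene stay as the last step left them, time stands still between calls to the robot, and variables do not carry over. Pictures are saved under pics/ and viewed, at most 12 in all, crops included, and the job is handed in when it is done.

Besides the shell and the picture viewer there is one more tool, called after ">>>" as name(argument=value, ...), one argument or row to a line, values as JSON. send_rows: Moves the arm, as the interface text tells. Its arguments: {"type":"object","properties":{"targets":{"type":"array","items":{"type":"object","properties":{"xyz":{"type":"array","items":{"type":"number"}},"dr":{"type":"array","items":{"type":"number"}}}}},"fingers":{"type":"number"}},"required":["targets"]}

```bash
ls; mkdir -p pics
cat > h.py <<'E'
import numpy as np, cv2
from plant import manip
def proj(name,P):
    c=manip.get_calibration(name); E=np.array(c["extrinsics"]);K=np.array(c["mtx"])
    p=E@np.append(P,1); p=np.array([p[0],-p[1],-p[2]]); q=K@p; return q[:2]/q[2]
def ray(name,uv):
    c=manip.get_calibration(name); E=np.array(c["extrinsics"]);K=np.array(c["mtx"])
    d=np.linalg.inv(K)@[uv[0],uv[1],1]; d=np.array([d[0],-d[1],-d[2]]); R=E[:3,:3]
    return -R.T@E[:3,3], R.T@d
def atz(name,uv,z):
    o,d=ray(name,uv); return o+d*(z-o[2])/d[2]
E
python3 - <<'E'
from h import *
for n in ("scene","top"):
    im=manip.camera(n); cv2.imwrite(f"pics/{n}0.png",im[:,:,::-1])
    c=manip.get_calibration(n); print(n,{k:np.round(v,3).tolist() if not isinstance(v,str) else v for k,v in c.items()})
    for l in ("scoop","hopper","dial_grip","egg_cup","salt_shaker","spice_tin","walnut_0_c"):
        for s in manip.silhouettes(n,l)[:8]: print(l,round(s["confidence"],2),np.round(s["bbox"]))
o=manip.get_obs(); print(o)
E
```

```text
pics
scene {'mtx': [[378.516, 0.0, 322.754], [0.0, 378.516, 196.516], [0.0, 0.0, 1.0]], 'extrinsics': [[0.875, -0.485, -0.014, -0.517], [0.271, 0.466, 0.842, -0.243], [-0.402, -0.74, 0.539, -0.676], [0.0, 0.0, 0.0, 1.0]]}
scoop 0.58 [346. 254.  73.  60.]
hopper 0.73 [268. 191.  91.  89.]
dial_grip 0.56 [278. 185.  17.  22.]
egg_cup 0.87 [344. 201.  18.  25.]
salt_shaker 0.55 [366. 193.  17.  34.]
salt_shaker 0.38 [268. 291.  15.  13.]
spice_tin 0.95 [342. 176.  22.  30.]
spice_tin 0.22 [347. 254.  76.  56.]
walnut_0_c 0.19 [343. 202.  19.  23.]
top {'mtx': [[458.943, 0.0, 329.495], [0.0, 458.943, 203.214], [0.0, 0.0, 1.0]], 'extrinsics': [[0.021, -1.0, 0.006, -0.035], [0.994, 0.021, 0.108, -0.564], [-0.108, 0.003, 0.994, -1.109], [0.0, 0.0, 0.0, 1.0]]}
scoop 0.7 [381. 203.  32.  71.]
hopper 0.65 [252. 223.  95.  70.]
hopper 0.31 [378. 246.  36.  96.]
dial_grip 0.75 [279. 218.  23.  23.]
egg_cup 0.62 [300. 159.  24.  23.]
egg_cup 0.22 [312. 135.  17.  19.]
salt_shaker 0.66 [312. 136.  16.  19.]
spice_tin 0.86 [255. 133.  26.  33.]
walnut_0_c 0.51 [385. 271.  10.   9.]
{'time_s': 0.8, 'joint_pos': array([ 1.14938643,  0.43448218,  0.02501895,  1.57320958, -0.01162262,
        1.13403399, -0.07507781]), 'dq': array([-0.00068016,  0.00026744,  0.0009165 , -0.00108642,  0.00070285,
        0.00026581,  0.00100232]), 'tau': array([-6.80726607e-04, -6.70235896e+01,  1.02316651e+00, -3.16552091e+01,
        1.53579464e-02,  2.10004262e-03,  3.40456461e-05]), 'ee_pos': array([ 0.19586675, -0.59351202,  0.23133042]), 'eef_rot': array([ 3.14158046e+00, -1.90706297e-06,  3.18720335e-01]), 'contact_force': array([-0.17155104, -0.53949024,  0.50324661]), 'moment': array([0.01272777, 0.01836381, 0.00079945]), 'gripper_force': 0.0, 'finger_gap': 1.0022143882063614}
```

Run:
```python
import cv2
a=cv2.imread("pics/top0.png")[95:315,190:450]; cv2.imwrite("pics/top0c.png",cv2.resize(a,None,fx=2.7,fy=2.7,interpolation=cv2.INTER_CUBIC))
a=cv2.imread("pics/scene0.png")
cv2.imwrite("pics/scene0c.png",cv2.resize(a[130:330,180:440],None,fx=3,fy=3,interpolation=cv2.INTER_CUBIC))
```

```text
(no output)
```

View pics/top0c.png

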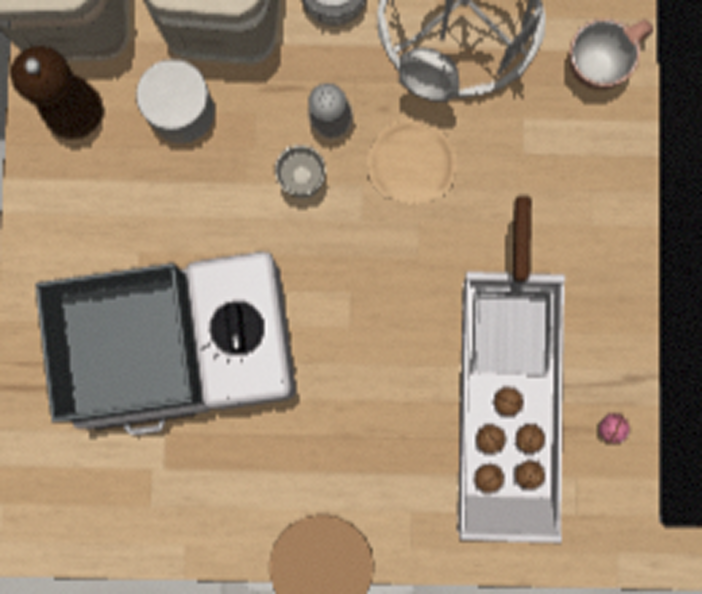

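View pics/scene0c.png

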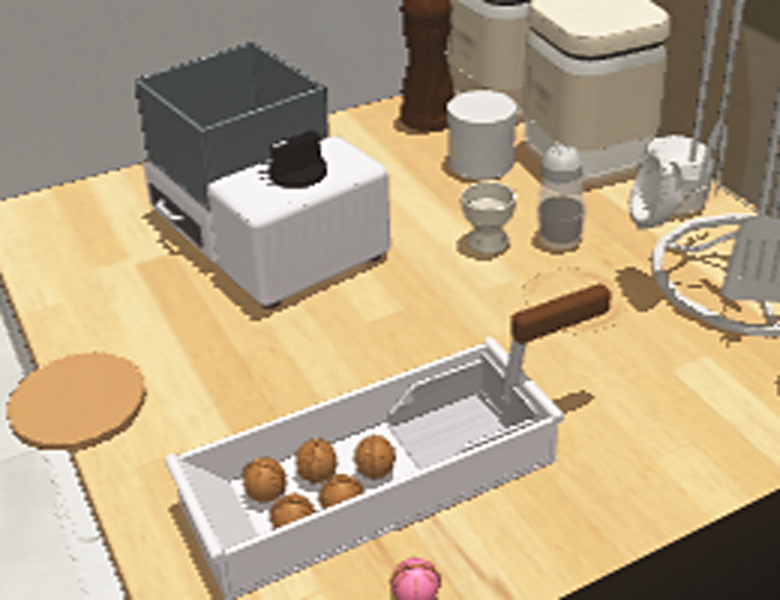

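The top view shows the mill at left (hopper rim crop (38,283)–(203,405), dial at (237,327)). The tray is at (458–563, 275–541), with the scoop handle at (522,198–278) and five brown walnuts. The pink ball at (614,429) lies outside the tray; it is the look-alike, so I'll leave it alone.

```bash
cat >> h.py <<'E'
def crop(c): return np.array(c)/2.7+[190,95]
E
python3 - <<'E'
from h import *
P=lambda c,z:np.round(atz("top",crop(c),z)*1000).astype(int)
for n,c,z in [("trayTL",(466,275),.04),("TR",(563,277),.04),("BL",(458,540),.04),("BR",(560,541),.04),
 ("handle far",(522,197),.094),("handle near",(520,280),.094),("dial",(237,327),.122),
 ("rimTL",(38,283),.133),("rimTR",(181,265),.133),("rimBL",(53,420),.133),("rimBR",(203,405),.133),
 ("scoop lipL",(471,372),.006),("scoop lipR",(545,376),.006),
 ("egg",(301,170),.048),("salt",(328,100),.09),("tin",(173,95),.062)]+[("w",c,.018) for c in [(509,401),(490,438),(530,438),(488,477),(530,474)]]: print(n,P(c,z))
# scene check: handle ends and dial
for uv,z in [((512,328),.084),((605,295),.094)]: print(atz("scene",np.array(uv)/3+[180,130],z))
print(proj("scene",[.5,-.1,.09]))
# dial bar mask orientation
for l in ("dial_grip","scoop_grip"):
    for s in manip.silhouettes("top",l)[:1]:
        ys,xs=np.nonzero(s["region"]); print(l,s["bbox"],xs.mean(),ys.mean())
print(np.round(manip.get_calibration("wrist")["tool_from_camera"],3))
E
```

```text
trayTL [ 582 -105   40]
TR [ 582 -193   40]
BL [ 343 -101   40]
BR [ 344 -192   40]
handle far [ 645 -149   94]
handle near [ 572 -148   94]
dial [523  94 122]
rimTL [556 260 133]
rimTR [573 141 133]
rimBL [442 242 133]
rimBR [457 119 133]
scoop lipL [ 495 -113    6]
scoop lipR [ 492 -182    6]
egg [674  48  48]
salt [729  23  90]
tin [738 165  62]
w [ 468 -147   18]
w [ 434 -130   18]
w [ 435 -167   18]
w [ 399 -129   18]
w [ 402 -167   18]
[ 0.5744682  -0.14784604  0.084     ]
[ 0.64062426 -0.15978251  0.094     ]
[306.21645501 235.62603808]
dial_grip [278.6, 217.6, 22.9, 22.9] 277.32102272727275 216.2471590909091
scoop_grip [379.2, 202.7, 29.5, 62.7] 380.13117546848383 211.26746166950596
[[ 0.     0.962  0.273  0.07 ]
 [ 1.    -0.    -0.001  0.001]
 [-0.     0.273 -0.962 -0.143]
 [ 0.     0.     0.     1.   ]]
```

>>> send_rows(
  targets=[
    {"xyz": [0,0,0],"dr": [0,0,6.1]},
    {"xyz": [0,0,0],"dr": [0,0,6.1]},
    {"xyz": [0,0,0],"dr": [0,0,6.1]},
    {"xyz": [2.5,-2.8,0],"dr": [0,0,0]},
    {"xyz": [2.5,-2.8,0],"dr": [0,0,0]},
    {"xyz": [2.5,-2.8,0],"dr": [0,0,0]},
    {"xyz": [2.5,-2.8,0],"dr": [0,0,0]},
    {"xyz": [2.5,-2.8,0],"dr": [0,0,0]},
    {"xyz": [2.5,-2.8,0],"dr": [0,0,0]},
    {"xyz": [2.5,-2.8,0],"dr": [0,0,0]},
  ],
  fingers=5,
)

```text
time_s: 1.9
ee_pos: [0.3719, -0.3965, 0.2315]
eef_rot: [3.141, -0.0, -0.001]
contact_force: [-0.5, -0.9, 0.0]
finger_gap: 0.589
gripper_force: 0.0
```

>>> send_rows(
  targets=[
    {"xyz": [2.5,-2.8,0],"dr": [0,0,0]},
    {"xyz": [2.5,-2.8,0],"dr": [0,0,0]},
    {"xyz": [2.5,-2.8,0],"dr": [0,0,0]},
    {"xyz": [2.5,-2.8,0],"dr": [0,0,0]},
    {"xyz": [2.5,-2.8,0],"dr": [0,0,0]},
    {"xyz": [2.5,-2.8,0],"dr": [0,0,0]},
    {"xyz": [2.5,-2.8,0],"dr": [0,0,0]},
    {"xyz": [0,0,0],"dr": [0,0,0]},
    {"xyz": [0,0,0],"dr": [0,0,0]},
  ],
)

```text
time_s: 2.8
ee_pos: [0.5465, -0.2009, 0.2311]
eef_rot: [-3.142, 0.0, 0.002]
contact_force: [-0.7, -1.0, -0.3]
finger_gap: 0.589
gripper_force: 0.0
```

>>> send_rows(
  targets=[
    {"xyz": [2.5,-2.6,3],"dr": [0,0,0]},
    {"xyz": [2.5,-2.6,3],"dr": [0,0,0]},
    {"xyz": [0,0,2],"dr": [0,0,0]},
    {"xyz": [0,0,0],"dr": [0,0,0]},
    {"xyz": [0,0,0],"dr": [0,0,0]},
  ],
)

```text
time_s: 3.3
ee_pos: [0.5953, -0.1518, 0.1517]
eef_rot: [3.141, 0.001, -0.003]
contact_force: [0.7, 0.2, 0.4]
finger_gap: 0.587
gripper_force: 0.0
```

```bash
cat >> h.py <<'E'
from scipy.spatial.transform import Rotation as Ro
def wpose():
    o=manip.get_obs(); T=np.eye(4); T[:3,:3]=Ro.from_euler("xyz",o["eef_rot"]).as_matrix(); T[:3,3]=o["ee_pos"]; return T
def watz(T,uv,z):
    c=manip.get_calibration("wrist");K=np.array(c["mtx"]); v=np.array([(uv[0]-K[0,2]),(uv[1]-K[1,2])])
    r=np.hypot(*v)+1e-9; th=r/K[0,0]; d=np.array([v[0]/r*np.sin(th),-v[1]/r*np.sin(th),-np.cos(th)])
    M=T@np.array(c["tool_from_camera"]); o=M[:3,3]; d=M[:3,:3]@d; return o+d*(z-o[2])/d[2]
def wproj(T,P):
    c=manip.get_calibration("wrist");K=np.array(c["mtx"])
    p=np.linalg.inv(T@np.array(c["tool_from_camera"]))@np.append(P,1); p=np.array([p[0],-p[1],-p[2]])
    th=np.arctan2(np.hypot(p[0],p[1]),p[2]); return K[:2,2]+K[0,0]*th*p[:2]/(np.hypot(p[0],p[1])+1e-9)
def undraw(im,uv,col=(0,255,0)): cv2.circle(im,tuple(int(round(x)) for x in uv),3,col,1)
E
python3 - <<'E'
from h import *
T=wpose(); im=manip.camera("wrist")[:,:,::-1].copy(); print(T[:3,3])
for P in [[.570,-.1485,.094],[.645,-.1485,.094],[.494,-.1135,.006],[.494,-.1835,.006],[.344,-.1025,.04],[.344,-.1925,.04],[.582,-.1035,.04],[.582,-.1935,.04]]: undraw(im,wproj(T,P))
cv2.imwrite("pics/w1.png",im)
for l in("scoop","walnut_0_c"):
  for s in manip.silhouettes("wrist",l)[:6]: print(l,round(s["confidence"],2),np.round(s["bbox"]))
E
```

```text
[ 0.5953499  -0.15181806  0.15167746]
scoop 0.58 [322. 211.  86. 149.]
scoop 0.31 [ 67. 286.  42.  51.]
walnut_0_c 0.25 [317. 308.  30.  26.]
```

View pics/w1.png

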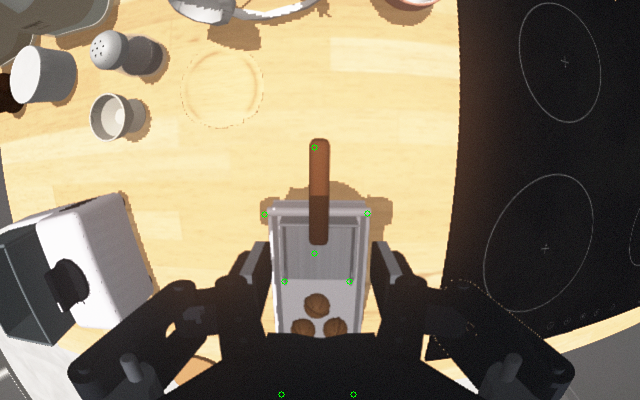

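The wrist view shows the handle from (319,139) to (318,244), centred between the fingers. It sits a few pixels off my predicted marks, so I'll measure it again here.

Run:
```python
from h import *
T=wpose()
for uv,z in [((319,140),.094),((318.5,243),.094),((270,207),.04),((368,206),.04),((285,279),.006),((349,279),.006),((319,200),.094)]: print(uv,np.round(watz(T,uv,z)*1000,1))
```

```text
(319, 140) [ 650.8 -151.7   94. ]
(318.5, 243) [ 578.6 -151.    94. ]
(270, 207) [ 589.1 -108.6   40. ]
(368, 206) [ 589.8 -193.9   40. ]
(285, 279) [ 497.8 -114.1    6. ]
(349, 279) [ 497.7 -182.9    6. ]
(319, 200) [ 610.3 -151.5   94. ]
```

>>> send_rows(
  targets=[
    {"xyz": [0.5,0,3],"dr": [0,0,0]},
    {"xyz": [0,0,3],"dr": [0,0,0]},
    {"xyz": [0,0,2],"dr": [0,0,0]},
    {"xyz": [0,0,0.7],"dr": [0,0,0]},
    {"xyz": [0,0,0],"dr": [0,0,0]},
  ],
)

```text
time_s: 3.95
ee_pos: [0.6009, -0.1504, 0.0645]
eef_rot: [3.141, 0.0, -0.001]
contact_force: [-1.0, -0.8, 0.4]
finger_gap: 0.585
gripper_force: 0.0
```

>>> send_rows(
  targets=[
    {"xyz": [0,0,0],"dr": [0,0,0]},
    {"xyz": [0,0,0],"dr": [0,0,0]},
    {"xyz": [0,0,0],"dr": [0,0,0]},
    {"xyz": [0,0,0],"dr": [0,0,0]},
    {"xyz": [0,0,0],"dr": [0,0,0]},
    {"xyz": [0,0,0],"dr": [0,0,0]},
  ],
  fingers=0,
)

```text
time_s: 4.55
ee_pos: [0.6021, -0.15, 0.0656]
eef_rot: [3.141, -0.002, -0.001]
contact_force: [-0.4, -0.1, 7.3]
finger_gap: 0.156
gripper_force: 60.5
```

>>> send_rows(
  targets=[
    {"xyz": [-0.5,0,-0.05],"dr": [0,0,0]},
    {"xyz": [-1,0,0],"dr": [0,0,0]},
    {"xyz": [-1,0,0],"dr": [0,0,0]},
    {"xyz": [-1,0,0],"dr": [0,0,0]},
    {"xyz": [-1,0,0],"dr": [0,0,0]},
  ],
)

```text
time_s: 5.05
ee_pos: [0.5566, -0.1499, 0.0658]
eef_rot: [3.141, -0.003, -0.001]
contact_force: [3.1, -0.5, 5.8]
finger_gap: 0.15
gripper_force: 60.3
```

>>> send_rows(
  targets=[
    {"xyz": [-1,0,0],"dr": [0,0,0]},
    {"xyz": [-1,0,0],"dr": [0,0,0]},
    {"xyz": [-1,0,0],"dr": [0,0,0]},
    {"xyz": [-1,0,0],"dr": [0,0,0]},
  ],
)

```text
time_s: 5.45
ee_pos: [0.5169, -0.1499, 0.0657]
eef_rot: [3.141, -0.003, -0.001]
contact_force: [5.1, -0.2, 6.9]
finger_gap: 0.154
gripper_force: 60.5
```

Run:
```python
from h import *
im=manip.camera("scene")[:,:,::-1]; o=manip.get_obs(); print(o["ee_pos"],o["contact_force"],o["moment"])
a=cv2.resize(im[150:350,180:440],None,fx=2.5,fy=2.5,interpolation=cv2.INTER_CUBIC)
cv2.imwrite("pics/s2.png",a)
```

```text
[ 0.51529454 -0.14994128  0.06575049] [-0.41816252  0.32466783  4.81287809] [ 0.15404364 -0.0625858  -0.0241888 ]
```

View pics/s2.png

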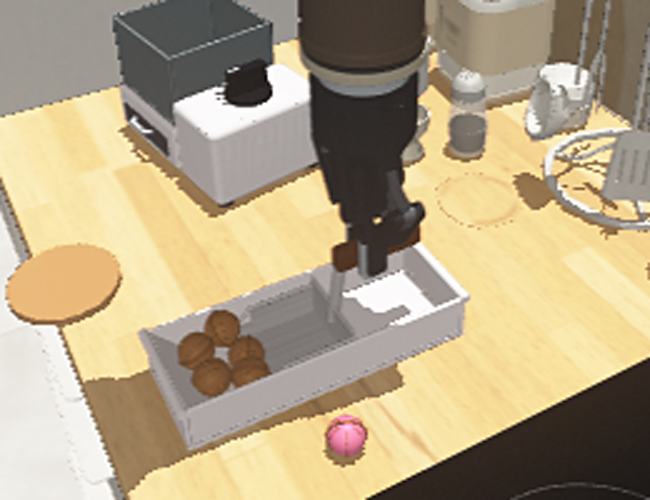

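Nuts are bunched against the sloping end, with two already at the lip near (245,360). I'll keep drawing.

>>> send_rows(
  targets=[
    {"xyz": [-0.6,0,0],"dr": [0,0,0]},
    {"xyz": [-0.6,0,0],"dr": [0,0,0]},
    {"xyz": [-0.6,0,0],"dr": [0,0,0]},
  ],
)

```text
time_s: 5.8
ee_pos: [0.4991, -0.1499, 0.0658]
eef_rot: [3.141, -0.003, -0.001]
contact_force: [5.3, -0.3, 6.3]
finger_gap: 0.155
gripper_force: 60.5
```

>>> send_rows(
  targets=[
    {"xyz": [-0.4,0,0],"dr": [0,0,0]},
    {"xyz": [-0.3,0,0],"dr": [0,0,0]},
  ],
)

```text
time_s: 6.0
ee_pos: [0.492, -0.1499, 0.0657]
eef_rot: [3.141, -0.003, -0.001]
contact_force: [4.7, -0.0, 7.3]
finger_gap: 0.155
gripper_force: 60.6
```

>>> send_rows(
  targets=[
    {"xyz": [-0.4,0,0],"dr": [0,0,0]},
  ],
)

```text
time_s: 6.1
ee_pos: [0.4884, -0.1499, 0.0658]
eef_rot: [3.141, -0.004, -0.001]
contact_force: [11.1, -0.7, 9.9]
finger_gap: 0.153
gripper_force: 61.1
```

Run:
```python
from h import *
im=manip.camera("scene")[:,:,::-1]; o=manip.get_obs(); print(o["ee_pos"],o["contact_force"])
im2=manip.camera("top")[:,:,::-1]
a=np.hstack([cv2.resize(im[220:330,210:350],(400,314)),cv2.resize(im2[180:310,330:420],(217,314))])
cv2.imwrite("pics/s3.png",a)
```

```text
[ 0.48825857 -0.14992367  0.06585894] [ 5.18363117 -0.14671665  3.95093222]
```

View pics/s3.png

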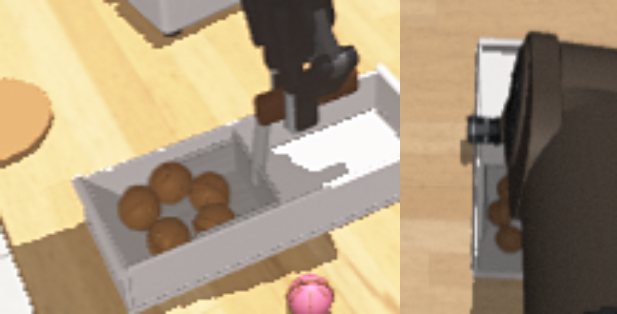

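The nuts sit over the scoop lip, and the force rise says the lip is at the foot of the slope. Next I'll tilt the mouth up and lift.

>>> send_rows(
  targets=[
    {"xyz": [0,0,-0.1],"dr": [0,-3,0]},
    {"xyz": [0,0,-0.1],"dr": [0,-4,0]},
    {"xyz": [0,0,-0.2],"dr": [0,-4,0]},
    {"xyz": [0,0,-0.3],"dr": [0,-4,0]},
    {"xyz": [0,0,-0.5],"dr": [0,-3,0]},
    {"xyz": [0.2,0,-0.5],"dr": [0,0,0]},
  ],
)

```text
time_s: 6.8
ee_pos: [0.4922, -0.1493, 0.0797]
eef_rot: [-3.141, 0.318, 0.0]
contact_force: [0.0, 1.1, -2.1]
finger_gap: 0.153
gripper_force: 59.2
```

>>> send_rows(
  targets=[
    {"xyz": [0.3,0,-1],"dr": [0,0,0]},
    {"xyz": [0.4,0,-1.5],"dr": [0,0,0]},
    {"xyz": [0.5,0,-2],"dr": [0,0,0]},
    {"xyz": [0.6,0,-2],"dr": [0,0,0]},
    {"xyz": [0.6,0,-2],"dr": [0,0,0]},
    {"xyz": [0,0,0],"dr": [0,0,0]},
  ],
)

```text
time_s: 7.4
ee_pos: [0.5439, -0.1499, 0.1565]
eef_rot: [3.141, 0.308, -0.001]
contact_force: [-0.3, 0.5, -3.2]
finger_gap: 0.149
gripper_force: 59.3
```

Run:
```python
from h import *
im=manip.camera("scene")[:,:,::-1]; o=manip.get_obs(); print(o["ee_pos"],o["eef_rot"],o["contact_force"],o["joint_pos"])
cv2.imwrite("pics/s4.png",cv2.resize(im[130:330,180:440],None,fx=2.5,fy=2.5,interpolation=cv2.INTER_CUBIC))
```

```text
[ 0.54229735 -0.14992012  0.15502851] [ 3.14119387e+00  3.11091008e-01 -9.24748551e-04] [-0.00542597  0.67069784 -3.24518735] [ 0.18907202  0.59177301 -0.06803776  1.55104421  0.07942205  1.30983006
 -1.47747608]
```

View pics/s4.png

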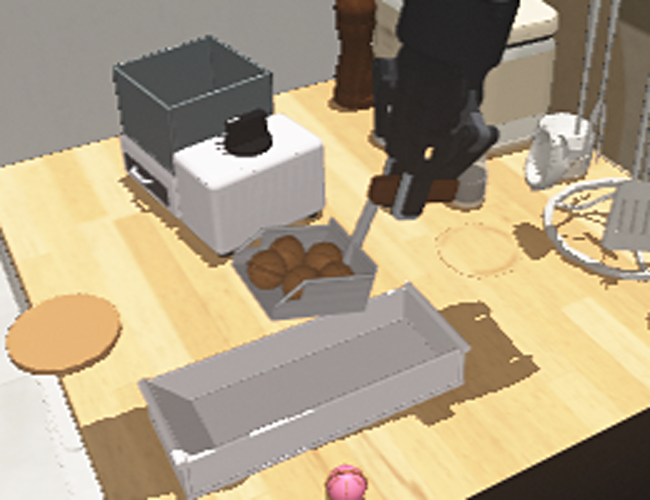

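All five nuts are in the bowl. Next I carry it over the hopper, lip near hopper middle, then rotate about the lip.

>>> send_rows(
  targets=[
    {"xyz": [-0.6,0,-1.9],"dr": [0,0,0]},
    {"xyz": [-0.6,0,-1.9],"dr": [0,0,0]},
    {"xyz": [-0.3,-0.7,-1.9],"dr": [0,0,0]},
    {"xyz": [0.6,-1.5,-0.2],"dr": [0,0,0]},
    {"xyz": [0.7,-2.5,-0.2],"dr": [0,0,0]},
    {"xyz": [0.7,-3,-0.2],"dr": [0,0,0]},
    {"xyz": [0.7,-3,-0.2],"dr": [0,0,0]},
    {"xyz": [0.7,-3,-0.2],"dr": [0,0,0]},
    {"xyz": [0.7,-3,-0.2],"dr": [0,0,0]},
    {"xyz": [0.7,-3,-0.2],"dr": [0,0,0]},
  ],
)

```text
time_s: 8.45
ee_pos: [0.5943, 0.0494, 0.2094]
eef_rot: [-3.142, 0.317, -0.0]
contact_force: [-0.4, 0.6, -2.3]
finger_gap: 0.152
gripper_force: 59.2
```

>>> send_rows(
  targets=[
    {"xyz": [0.7,-3,-0.2],"dr": [-1.3,0,-4]},
    {"xyz": [0.7,-3,-0.2],"dr": [-1.3,0,-4]},
    {"xyz": [0.7,-3,-0.2],"dr": [0,0,0]},
    {"xyz": [0.7,-2.5,-0.2],"dr": [0,0,0]},
    {"xyz": [0.6,-2,-0.2],"dr": [0,0,0]},
    {"xyz": [0.3,-1,-0.1],"dr": [0,0,0]},
    {"xyz": [0,0,0],"dr": [0,0,0]},
    {"xyz": [0,0,0],"dr": [0,0,0]},
  ],
)

```text
time_s: 9.25
ee_pos: [0.6192, 0.1938, 0.2101]
eef_rot: [3.14, 0.315, 0.145]
contact_force: [0.4, -0.1, -2.1]
finger_gap: 0.151
gripper_force: 59.2
```

Run:
```python
from h import *
T=wpose(); print(manip.get_obs()["eef_rot"],manip.get_obs()["contact_force"])
L=T@[-.103,0,.061,1]; print("TCP",T[:3,3],"lip",L[:3]); th=np.deg2rad(8.5)
v=np.array([.515,.191,.165])-L[:3]; print("tool shift cm",100*T[:3,:3].T@v)
top=manip.camera("top")[:,:,::-1]; a=top[160:290,190:330].copy(); cv2.imwrite("pics/t5.png",cv2.resize(a,None,fx=4,fy=4,interpolation=cv2.INTER_CUBIC))
```

```text
[3.14006148 0.31460406 0.14451776] [ 0.35255363 -0.11748089 -2.05863802]
TCP [0.61923514 0.19377657 0.21005293] lip [0.50364592 0.17686021 0.18391925]
tool shift cm [ 1.84750286 -1.23784689  1.38648347]
```

View pics/t5.png

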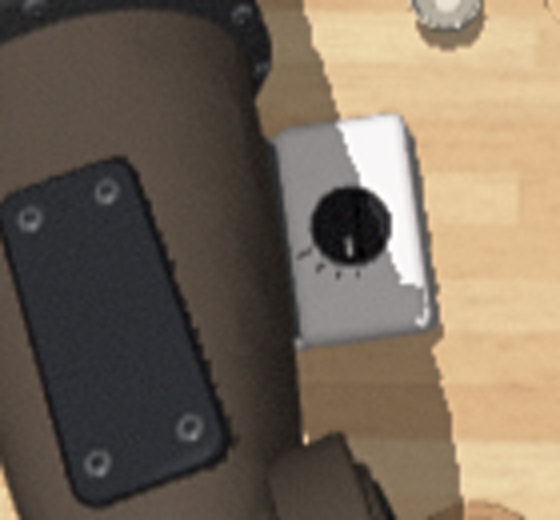

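The arm hides the hopper from the top camera; the dial is clear at (350,225). The pose numbers put the lip 14 mm short of target in y and 11 mm in x, so I shift before tilting.

>>> send_rows(
  targets=[
    {"xyz": [0.9,-0.6,0.2],"dr": [0,0,0]},
    {"xyz": [0.9,-0.6,0.2],"dr": [0,0,0]},
    {"xyz": [-0.57,0,-0.87],"dr": [0,5,0]},
    {"xyz": [-0.57,0,-0.87],"dr": [0,5,0]},
    {"xyz": [-0.57,0,-0.87],"dr": [0,5,0]},
    {"xyz": [0,0,0],"dr": [0,0,0]},
  ],
)

```text
time_s: 9.9
ee_pos: [0.6213, 0.2087, 0.2325]
eef_rot: [-3.141, 0.049, 0.148]
contact_force: [-0.5, 0.2, -1.8]
finger_gap: 0.154
gripper_force: 59.2
```

Run:
```python
from h import *
T=wpose(); L=T@[-.103,0,.061,1]; print("TCP",T[:3,3],"lip",L[:3],manip.get_obs()["joint_pos"])
im=manip.camera("scene")[:,:,::-1]; cv2.imwrite("pics/s6.png",cv2.resize(im[80:260,190:400],None,fx=3,fy=3,interpolation=cv2.INTER_CUBIC))
```

```text
TCP [0.62133401 0.20871746 0.23246563] lip [0.51663557 0.19321597 0.17653763] [-0.29106525  0.52283234 -0.17050445  1.42888493  0.07376241  1.24334222
 -1.88975251]
```

View pics/s6.png

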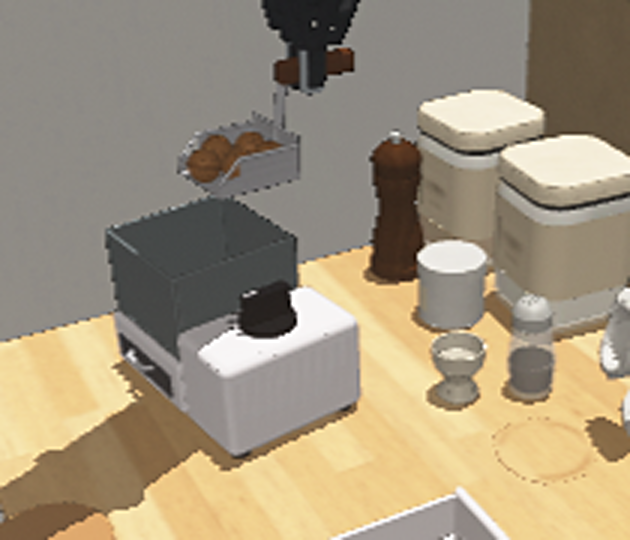

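The nuts are still held and the lip is over the hopper middle. I'll lower a little and tip.

>>> send_rows(
  targets=[
    {"xyz": [-0.57,0,-0.2],"dr": [0,5,0]},
    {"xyz": [-0.57,0,-0.2],"dr": [0,5,0]},
    {"xyz": [-0.57,0,-0.6],"dr": [0,5,0]},
    {"xyz": [-0.57,0,-0.87],"dr": [0,5,0]},
    {"xyz": [-0.57,0,-0.87],"dr": [0,5,0]},
    {"xyz": [-0.57,0,-0.87],"dr": [0,5,0]},
    {"xyz": [-0.57,0,-0.87],"dr": [0,5,0]},
    {"xyz": [-0.57,0,-0.87],"dr": [0,5,0]},
  ],
)

```text
time_s: 10.75
ee_pos: [0.5652, 0.1985, 0.2683]
eef_rot: [3.139, -0.635, 0.144]
contact_force: [1.5, -0.7, -1.0]
finger_gap: 0.153
gripper_force: 59.3
```

>>> send_rows(
  targets=[
    {"xyz": [-0.57,0,-0.87],"dr": [0,5,0]},
    {"xyz": [-0.57,0,-0.87],"dr": [0,5,0]},
    {"xyz": [-0.57,0,-0.87],"dr": [0,5,0]},
    {"xyz": [0,0,0],"dr": [0,0,0]},
    {"xyz": [0,0,0],"dr": [0,0,0]},
    {"xyz": [0,0,0],"dr": [0,0,0]},
  ],
)

```text
time_s: 11.35
ee_pos: [0.5737, 0.1938, 0.2645]
eef_rot: [3.111, -0.669, 0.161]
contact_force: [-0.6, -0.4, -1.9]
finger_gap: 0.154
gripper_force: 59.3
```

Run:
```python
from h import *
T=wpose(); L=T@[-.103,0,.061,1]; print("TCP",T[:3,3],"lip",L[:3],manip.get_obs()["eef_rot"],manip.get_obs()["joint_pos"])
im=manip.camera("scene")[:,:,::-1]; cv2.imwrite("pics/s7.png",cv2.resize(im[80:260,190:400],None,fx=3,fy=3,interpolation=cv2.INTER_CUBIC))
```

```text
TCP [0.57366475 0.19380963 0.26452026] lip [0.53150852 0.18508272 0.15282114] [ 3.11103087 -0.66876034  0.16081865] [-0.99791647  0.08605925  0.44656451  2.1983335   0.77510209  0.34351801
 -2.65414133]
```

View pics/s7.png

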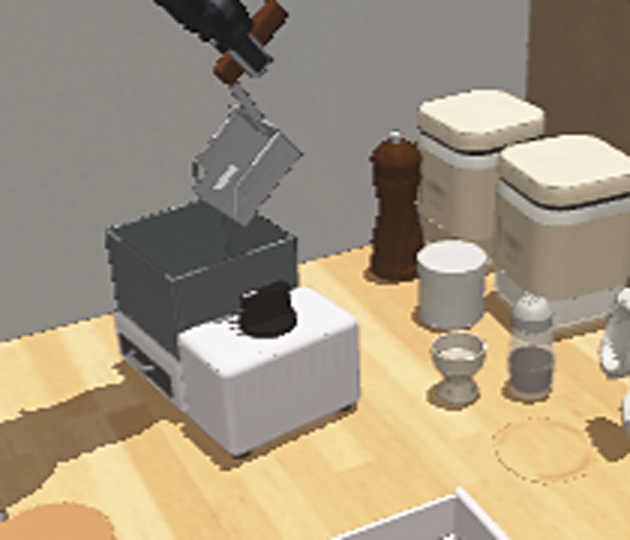

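The bowl is empty and hangs inside the hopper mouth. Now I level the scoop and go back to the tray.

>>> send_rows(
  targets=[
    {"xyz": [0,0,-0.5],"dr": [0,-5,0]},
    {"xyz": [0,0,-0.5],"dr": [0,-5,0]},
    {"xyz": [0,0,0],"dr": [0,-5,0]},
    {"xyz": [0,0,0],"dr": [0,-5,0]},
    {"xyz": [0,0,0],"dr": [0,-5,0]},
    {"xyz": [0,0,0],"dr": [0,-5,0]},
    {"xyz": [0,0,0],"dr": [0,-5,0]},
    {"xyz": [0,0,0],"dr": [0,-3.3,0]},
    {"xyz": [0,0,0],"dr": [0,0,0]},
  ],
)

```text
time_s: 12.3
ee_pos: [0.5713, 0.1895, 0.2709]
eef_rot: [3.114, -0.028, 0.135]
contact_force: [0.5, -0.3, -1.1]
finger_gap: 0.152
gripper_force: 59.3
```

```bash
cat >> h.py <<'E'
def delta(xyz,rpy):
    T=wpose(); R=Ro.from_euler("xyz",rpy).as_matrix()
    print("TCP",np.round(T[:3,3],4),"rpy",np.round(manip.get_obs()["eef_rot"],3),"q",np.round(manip.get_obs()["joint_pos"],2),"F",np.round(manip.get_obs()["contact_force"],1),"gap",manip.get_obs()["finger_gap"])
    print("dr",np.rad2deg(Ro.from_matrix(T[:3,:3].T@R).as_rotvec()).round(2),"shift now",(100*T[:3,:3].T@(np.array(xyz)-T[:3,3])).round(2),"shift after turn",(100*R.T@(np.array(xyz)-T[:3,3])).round(2))
E
python3 -c "
from h import *
delta([.595,-.150,.16],[np.pi,0,0])"
```

```text
TCP [0.5713 0.1895 0.2709] rpy [ 3.114 -0.028  0.135] q [-0.68  0.36  0.34  1.62 -0.09  1.17 -1.76] F [ 0.5 -0.3 -1.1] gap 0.1521891312674759
dr [ 1.48 -1.69  7.69] shift now [-2.52 33.64 11.96] shift after turn [ 2.37 33.95 11.09]
```

>>> send_rows(
  targets=[
    {"xyz": [0,0,0],"dr": [1.5,-1.7,7.7]},
    {"xyz": [0.2,3.4,0],"dr": [0,0,0]},
    {"xyz": [0.2,3.4,0],"dr": [0,0,0]},
    {"xyz": [0.2,3.4,0],"dr": [0,0,0]},
    {"xyz": [0.2,3.4,0],"dr": [0,0,0]},
    {"xyz": [0.2,3.4,0],"dr": [0,0,0]},
    {"xyz": [0.3,3.4,1],"dr": [0,0,0]},
    {"xyz": [0.3,3.4,2],"dr": [0,0,0]},
    {"xyz": [0.3,3.4,2.5],"dr": [0,0,0]},
    {"xyz": [0.3,3.4,2.5],"dr": [0,0,0]},
  ],
)

```text
time_s: 13.3
ee_pos: [0.5923, -0.1168, 0.1911]
eef_rot: [-3.141, -0.004, 0.002]
contact_force: [0.6, 0.6, -1.4]
finger_gap: 0.152
gripper_force: 59.3
```

>>> send_rows(
  targets=[
    {"xyz": [0.2,3.4,2.5],"dr": [0,0,0]},
    {"xyz": [0,0,0],"dr": [0,0,0]},
    {"xyz": [0,0,0],"dr": [0,0,0]},
  ],
)

```text
time_s: 13.6
ee_pos: [0.5938, -0.1503, 0.166]
eef_rot: [-3.141, -0.001, -0.0]
contact_force: [-0.2, 1.6, -1.1]
finger_gap: 0.151
gripper_force: 59.4
```

```bash
python3 -c "
from h import *
delta([.593,-.150,.067],[np.pi,0,0])"
```

```text
TCP [ 0.5938 -0.1503  0.166 ] rpy [-3.141e+00 -1.000e-03 -0.000e+00] q [-0.13  0.49  0.42  1.71 -0.24  0.99 -1.19] F [-0.2  1.6 -1.1] gap 0.15105251596793107
dr [-0.05 -0.06 -0.02] shift now [-0.09 -0.03  9.9 ] shift after turn [-0.08 -0.03  9.9 ]
```

>>> send_rows(
  targets=[
    {"xyz": [-0.3,0,2.5],"dr": [0,0,0]},
    {"xyz": [0,0,2.5],"dr": [0,0,0]},
    {"xyz": [0,0,2],"dr": [0,0,0]},
    {"xyz": [0,0,1.5],"dr": [0,0,0]},
    {"xyz": [0,0,0.7],"dr": [0,0,0]},
    {"xyz": [0,0,0.4],"dr": [0,0,0]},
    {"xyz": [0,0,0.2],"dr": [0,0,0]},
    {"xyz": [0,0,0],"dr": [0,0,0]},
  ],
)

```text
time_s: 14.4
ee_pos: [0.5923, -0.1491, 0.0691]
eef_rot: [-3.142, -0.002, 0.003]
contact_force: [-0.4, -0.2, -1.1]
finger_gap: 0.152
gripper_force: 59.4
```

>>> send_rows(
  targets=[
    {"xyz": [0,0,0.2],"dr": [0,0,0]},
    {"xyz": [0,0,0.1],"dr": [0,0,0]},
    {"xyz": [0,0,0],"dr": [0,0,0]},
  ],
)

```text
time_s: 14.7
ee_pos: [0.5923, -0.1491, 0.0659]
eef_rot: [-3.142, -0.002, 0.003]
contact_force: [0.8, 0.1, 2.0]
finger_gap: 0.149
gripper_force: 59.7
```

>>> send_rows(
  targets=[
    {"xyz": [0,0,0],"dr": [0,0,0]},
    {"xyz": [0,0,0],"dr": [0,0,0]},
    {"xyz": [0,0,0],"dr": [0,0,0]},
    {"xyz": [0,0,0],"dr": [0,0,0]},
    {"xyz": [0,0,-1],"dr": [0,0,0]},
    {"xyz": [0,0,-2.5],"dr": [0,0,0]},
    {"xyz": [0,0,-3.5],"dr": [0,0,0]},
    {"xyz": [0,0,-4],"dr": [0,0,0]},
    {"xyz": [0,0,-3],"dr": [0,0,0]},
    {"xyz": [0,0,0],"dr": [0,0,0]},
  ],
  fingers=5,
)

```text
time_s: 15.7
ee_pos: [0.594, -0.1502, 0.211]
eef_rot: [3.14, -0.01, 0.003]
contact_force: [0.1, 0.5, 0.4]
finger_gap: 0.585
gripper_force: 0.0
```

>>> send_rows(
  targets=[
    {"xyz": [-0.9,-3,0],"dr": [0,0,0]},
    {"xyz": [-0.9,-3,0],"dr": [0,0,0]},
    {"xyz": [-0.9,-3,0],"dr": [0,0,0]},
    {"xyz": [-0.9,-3,0],"dr": [0,0,0]},
    {"xyz": [-0.9,-3,0],"dr": [0,0,0]},
    {"xyz": [-0.9,-3,0],"dr": [0,0,0]},
    {"xyz": [-0.9,-3,0],"dr": [0,0,0]},
    {"xyz": [-0.9,-3,0],"dr": [0,0,0]},
  ],
)

```text
time_s: 16.5
ee_pos: [0.5182, 0.0917, 0.2055]
eef_rot: [-3.142, -0.001, 0.003]
contact_force: [-0.1, -0.2, -0.3]
finger_gap: 0.583
gripper_force: 0.0
```

>>> send_rows(
  targets=[
    {"xyz": [0,0,0],"dr": [0,0,-8.5]},
    {"xyz": [0,0,0],"dr": [0,0,-8.5]},
    {"xyz": [0,0,0],"dr": [0,0,-8.5]},
    {"xyz": [0,0,0],"dr": [0,0,-8.5]},
    {"xyz": [0,0,0],"dr": [0,0,-8.5]},
    {"xyz": [0,0,0],"dr": [0,0,-8.5]},
    {"xyz": [0,0,0],"dr": [0,0,-8.5]},
    {"xyz": [0,0,0],"dr": [0,0,-8.5]},
    {"xyz": [0,0,0],"dr": [0,0,-8.5]},
    {"xyz": [0,0,0],"dr": [0,0,-8.5]},
  ],
)

```text
time_s: 17.5
ee_pos: [0.5187, 0.0905, 0.2054]
eef_rot: [3.141, 0.0, 1.492]
contact_force: [-0.5, 0.1, -0.3]
finger_gap: 0.584
gripper_force: 0.0
```

>>> send_rows(
  targets=[
    {"xyz": [0,0,0],"dr": [0,0,-8.5]},
    {"xyz": [0,0,0],"dr": [0,0,-8.5]},
    {"xyz": [0,0,0],"dr": [0,0,-8.5]},
    {"xyz": [0,0,0],"dr": [0,0,-8.5]},
    {"xyz": [0,0,0],"dr": [0,0,-8.5]},
    {"xyz": [0,0,0],"dr": [0,0,-8.5]},
    {"xyz": [0,0,0],"dr": [0,0,-8.5]},
    {"xyz": [0,0,0],"dr": [0,0,-8.5]},
    {"xyz": [0,0,0],"dr": [0,0,-8.5]},
    {"xyz": [0,0,0],"dr": [0,0,-8.5]},
  ],
)

```text
time_s: 18.5
ee_pos: [0.5187, 0.0904, 0.2054]
eef_rot: [-3.142, 0.001, 2.976]
contact_force: [1.3, -0.1, -0.7]
finger_gap: 0.587
gripper_force: 0.0
```

>>> send_rows(
  targets=[
    {"xyz": [0,0,0],"dr": [0,0,-8.5]},
    {"xyz": [0,0,0],"dr": [0,0,-8.5]},
    {"xyz": [0,0,0],"dr": [0,0,0]},
    {"xyz": [0,0,0],"dr": [0,0,0]},
  ],
)

```text
time_s: 18.9
ee_pos: [0.5188, 0.0904, 0.2054]
eef_rot: [-3.141, 0.001, -3.021]
contact_force: [-0.1, 0.2, -0.3]
finger_gap: 0.58
gripper_force: 0.0
```

Run:
```python
from h import *
delta([.5225,.0925,.16],[np.pi,0,np.deg2rad(188.5)])
T=wpose(); im=manip.camera("wrist")[:,:,::-1].copy()
for s in manip.silhouettes("wrist","dial_grip")[:2]: print(s["confidence"],s["bbox"])
for k in (-.021,.021):
    undraw(im,wproj(T,[.5225+k*.989,.0925+k*.148,.122]))
s=manip.camera("top")[:,:,::-1]
s=cv2.resize(s[170:300,190:430],(480,260))
cv2.imwrite("pics/w8.png",np.vstack([im,np.pad(s[:200],((0,0),(0,160),(0,0)))]))
```

```text
TCP [0.5188 0.0904 0.2054] rpy [-3.141e+00  1.000e-03 -3.021e+00] q [-0.08  0.32 -0.25  1.83  0.09  1.    1.32] F [-0.1  0.2 -0.3] gap 0.5804260398592365
dr [-0.01  0.06 -1.61] shift now [-0.39  0.16  4.54] shift after turn [-0.4   0.15  4.54]
0.85 [328.4, 209.8, 57.9, 65.5]
0.52 [116.1, 204.8, 56.4, 136.5]
```

View pics/w8.png

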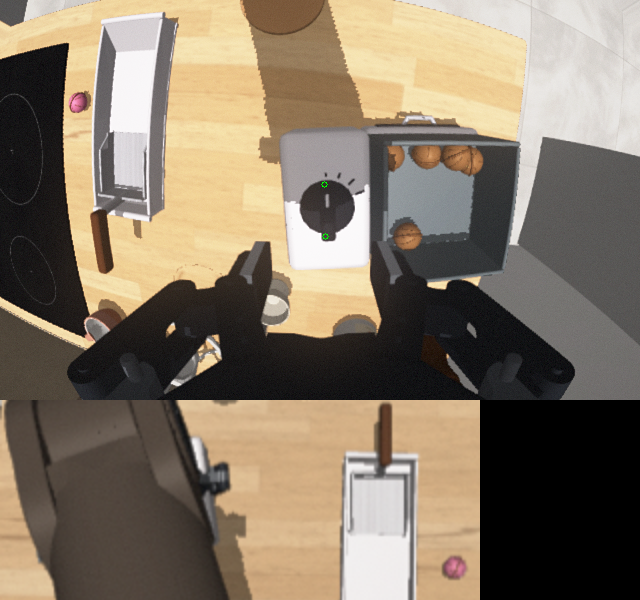

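Wrist view: nuts lie in the hopper at (395,157), (428,155), (463,158) and (408,236). The scoop is back in the tray at left, and the dial bar runs about (327,190)–(329,241). Now the dial alignment.

Run:
```python
from h import *
T=wpose(); g=cv2.imread("pics/w8.png")[:400]
s=[s for s in manip.silhouettes("wrist","dial_grip")][0]
a=watz(T,(329,240.5),.122); print("far bar end",a, "skirt centre @0.097", watz(T,s["bbox"][:2],.097))
for uv in [(366,140),(372,268),(281,140),(291,268)]: print(uv,watz(T,uv,.09)) # deck edges
cv2.imwrite("pics/w8c.png",cv2.resize(g[170:270,270:390],None,fx=5,fy=5,interpolation=cv2.INTER_CUBIC))
```

```text
far bar end [0.54660579 0.09958217 0.122     ] skirt centre @0.097 [0.52909295 0.09738801 0.097     ]
(366, 140) [0.46680291 0.12131302 0.09      ]
(372, 268) [0.5838785  0.14662466 0.09      ]
(281, 140) [0.4755806  0.05076251 0.09      ]
(291, 268) [0.59283489 0.0704038  0.09      ]
```

View pics/w8c.png

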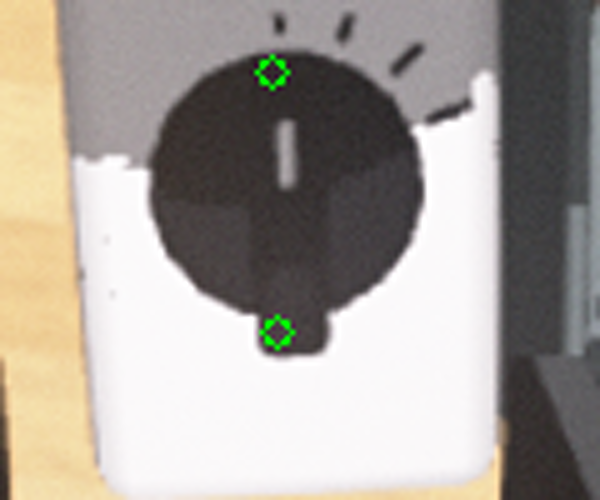

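>>> send_rows(
  targets=[
    {"xyz": [-0.8,0.5,2],"dr": [0,0,-2]},
    {"xyz": [0,0,3],"dr": [0,0,0]},
    {"xyz": [0,0,2.5],"dr": [0,0,0]},
    {"xyz": [0,0,0],"dr": [0,0,0]},
  ],
  fingers=3,
)

```text
time_s: 19.5
ee_pos: [0.5242, 0.0961, 0.1277]
eef_rot: [-3.141, -0.004, -2.983]
contact_force: [0.7, -0.3, -0.6]
finger_gap: 0.353
gripper_force: 0.0
```

>>> send_rows(
  targets=[
    {"xyz": [0,0,1.5],"dr": [0,0,0]},
    {"xyz": [0,0,1],"dr": [0,0,0]},
    {"xyz": [0,0,0.3],"dr": [0,0,0]},
    {"xyz": [0,0,0],"dr": [0,0,0]},
  ],
)

```text
time_s: 19.9
ee_pos: [0.5265, 0.0967, 0.1028]
eef_rot: [-3.141, 0.001, -2.982]
contact_force: [0.2, 0.5, -0.4]
finger_gap: 0.349
gripper_force: 0.0
```

```bash
python3 -c "
from h import *
delta([.526,.096,.102],[np.pi,0,np.deg2rad(189)])"
```

```text
TCP [0.5265 0.0967 0.1028] rpy [-3.141e+00  1.000e-03 -2.982e+00] q [-0.1   0.45 -0.24  1.92  0.15  0.78  1.31] F [ 0.2  0.5 -0.4] gap 0.3489241466403132
dr [-0.01  0.08  0.15] shift now [ 0.06 -0.06  0.08] shift after turn [ 0.06 -0.06  0.08]
```

>>> send_rows(
  targets=[
    {"xyz": [0,0,0],"dr": [0,0,0]},
    {"xyz": [0,0,0],"dr": [0,0,0]},
    {"xyz": [0,0,0],"dr": [0,0,0]},
    {"xyz": [0,0,0],"dr": [0,0,0]},
    {"xyz": [0,0,0],"dr": [0,0,0]},
    {"xyz": [0,0,0],"dr": [0,0,0]},
  ],
  fingers=0,
)

```text
time_s: 20.5
ee_pos: [0.5269, 0.0967, 0.1034]
eef_rot: [-3.141, 0.003, -2.982]
contact_force: [-1.8, -1.6, 6.6]
finger_gap: 0.124
gripper_force: 60.1
```

```bash
python3 -c "
from h import *
delta([.526,.096,.102],[np.pi,0,np.deg2rad(189)]); print(manip.get_obs()['moment'],manip.get_obs()['gripper_force'])"
```

```text
TCP [0.5269 0.0967 0.1034] rpy [-3.141e+00  3.000e-03 -2.982e+00] q [-0.1   0.45 -0.24  1.92  0.15  0.78  1.31] F [-1.8 -1.6  6.6] gap 0.12397449999364765
dr [-0.01  0.16  0.16] shift now [ 0.1  -0.06  0.14] shift after turn [ 0.1  -0.06  0.14]
[-0.14212304  0.33631951  0.04721403] 60.11556029319763
```

>>> send_rows(
  targets=[
    {"xyz": [0,0,-0.05],"dr": [0,0,3]},
    {"xyz": [0,0,0],"dr": [0,0,6]},
    {"xyz": [0,0,0],"dr": [0,0,6]},
    {"xyz": [0,0,0],"dr": [0,0,6]},
    {"xyz": [0,0,0],"dr": [0,0,6]},
    {"xyz": [0,0,0],"dr": [0,0,6]},
  ],
)

```text
time_s: 21.1
ee_pos: [0.5269, 0.0966, 0.1035]
eef_rot: [3.14, 0.002, 2.721]
contact_force: [-0.0, -1.5, 0.4]
finger_gap: 0.124
gripper_force: 59.5
```

>>> send_rows(
  targets=[
    {"xyz": [0,0,0],"dr": [0,0,6]},
    {"xyz": [0,0,0],"dr": [0,0,6]},
    {"xyz": [0,0,0],"dr": [0,0,6]},
    {"xyz": [0,0,0],"dr": [0,0,6]},
    {"xyz": [0,0,0],"dr": [0,0,6]},
    {"xyz": [0,0,0],"dr": [0,0,6]},
    {"xyz": [0,0,0],"dr": [0,0,0]},
    {"xyz": [0,0,0],"dr": [0,0,0]},
  ],
)

```text
time_s: 21.9
ee_pos: [0.5268, 0.0965, 0.1034]
eef_rot: [3.14, 0.001, 2.1]
contact_force: [-0.6, -2.3, 3.2]
finger_gap: 0.122
gripper_force: 59.8
```

Run:
```python
from h import *
delta([.526,.096,.102],[np.pi,0,-2.982-1.2]); print(manip.get_obs()['moment'])
im=manip.camera("wrist")[:,:,::-1]; s=manip.camera("scene")[:,:,::-1]
cv2.imwrite("pics/w9.png",np.hstack([cv2.resize(im[150:350,200:440],(480,400)),cv2.resize(s[140:270,240:344],(320,400))]))
```

```text
TCP [0.5268 0.0965 0.1034] rpy [3.14e+00 1.00e-03 2.10e+00] q [-0.33  0.44  0.07  1.94 -0.04  0.76  0.29] F [-0.6 -2.3  3.2] gap 0.12171130244672744
dr [ 0.11  0.07 -0.04] shift now [-0.   -0.09  0.14] shift after turn [-0.   -0.09  0.14]
[-0.44915433  0.11015541  0.08289032]
```

View pics/w9.png

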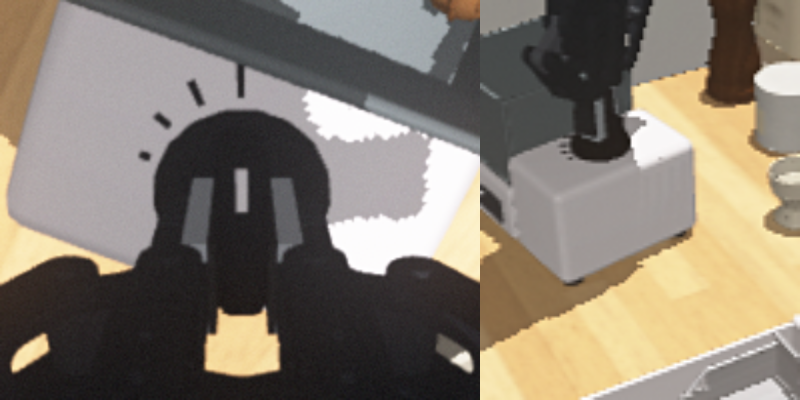

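The dial pointer at (241,190) lines up with the longest, third mark at (241,80), and the grip is still 60 N. I'm handing the job in.

```bash
python3 -c "
from plant import manip
print(manip.job_done())"
```

```text
the job is handed in; nothing more can be done
None
```

I handed the job in at about 22 s: at least four walnuts (visible in the picture) are in the hopper, the scoop is back in the tray, and the dial is still gripped with its pointer on the third notch (1.2 rad).

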